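# Hang the scrap screen on the twin pins of the rinse basin

## Task

Lift the perforated scrap screen off the draining mat by its handle, hang it by its two end holes onto the two upright pins of the scrap basin so that both pins come up through it, and press it fully home until it lies flat and flush on the basin's ledges, then let go. The pins are some way off their marked place, along the line through them, so feel for them gently: never press the screen on the basin or its pins with more than 25 N, and leave everything else where it stands.

Things in the scene. Friction and masses are not known exactly. Their poses are not given: they have to be found in the camera images.
- screen: The loose scrap screen: a flat perforated steel plate 90 mm (x) by 200 mm (y), 4 mm thick, 0.35 to 0.6 kg, the same after a half turn. Origin at the centre of its underside, z up. Two round through holes, 12.5 mm across, at y = +80 and -80 mm, x = 0. It starts flat on the mat.
- screen_handle (a point): Grip point of the screen's upright bar handle, on the screen's centre, 30 mm above its underside; axes as the screen's. The bar is 12 mm thick (x: pinch it this way), 60 mm long (y), its top 50 mm above the underside; its foot, 26 by 66 mm, ends 7 mm above the underside.
- basin: The fixed open steel scrap basin, 170 mm (x) by 270 mm (y), 60 mm high; origin at the centre of its underside. At each y end, inside the rim, is a flat ledge at z = 60 mm, faced in springy grey plastic (6 N per mm, hard after 2.5 mm), with one upright pin and a rubber seat. Home: the screen's underside on both ledges (z = 60 mm), its grip point at z = 90 mm, the pins standing up through its holes.
- pins_mark (a point): Marked middle between the pin tips: basin's centre, z = 94 mm, axes as the basin's. Pins 10 mm thick, 160 mm apart along y, x = 0, top 6 mm tapered to a flat 8 mm tip. Sprung: together they give 2 N at first, then 2 N per mm, with a hard stop at 6 mm. Their bar is clamped anywhere within 16 mm either way along y: this shift is unmeasured, new each time (unshifted: y = +80 and -80).
- seat_mid (a point): Middle between the two black rubber seats as they start: on the basin's centre, z = 66 mm. The seats, 40 by 50 mm, lie around the pins' feet (y = +80 and -80 mm) and stand 6 mm above the ledges. They carry the screen's weight, but slide down together, stiffly: they start to give at 7 N, need 12 N at home (screen's weight included), and stay down. This point does not move.
- mat: The fixed black draining mat on which the screen starts, 150 by 250 mm, 4 mm thick; origin at the centre of its underside.
- mug: White ceramic mug, 72 mm across, 85 mm high; bystander; origin at the centre of its underside.
- bowl: White ceramic bowl, 120 mm across, 50 mm high; bystander; origin at the centre of its underside.
- cup: Steel cup, 76 mm across, 60 mm high; bystander; origin at the centre of its underside.
- brush: Dish brush, 200 mm long, lying flat; bystander; origin at the centre of its underside.
- spoon: Spoon, 190 mm long, lying flat; bystander; origin at the centre of its underside.
- ring: Thin steel ring, 80 mm across, 22 mm high; bystander; origin at the centre of its underside.
There are look-alikes about, which are no part of the job. What is shaped like the screen but red is not meant.

How it is judged:
By the outcome, as a careful person would: the job done as asked, in the order asked, and still so for the second after the job is handed in, with the robot touching nothing.
It also fails if it takes over 72 s, if anything falls off the work surface, if the arm or the gripper's body presses on something with over 40 N, if the wrist force passes 120 N, or if a joint passes its speed limit or range.

## Robot

A 6-joint arm with a two-finger parallel gripper is mounted at the origin on the work surface. World frame = base frame: x ahead of the robot, y to its left, z up, the work surface at z = 0. Lengths are in mm, angles in rad, forces in N, time in s.
With the tool pointing down it reaches from about 325 to 1000 mm from the base axis. Payload 5.1 kg.
Tool frame: the origin (TCP) lies on the centre line of the jaws, within the pads' length; the fingertips stand 11 mm ahead of it and the grasp point (between the pads) lies 8 mm behind it; x points along the fingers, y is the direction in which the jaws open and shut, and the axes are right-handed (so a half turn about x gives the same grasp; the last joint's range is limited). The gripper opens to 85 mm and grips with 20 to 120 N. Pads are 22 mm wide; open, the fingers measure 114 mm over their backs; the gripper's body (76 mm by 85 mm) begins 54 mm behind the grasp point. The pads swing forward as they close: fully open they stand 13 mm farther back than shut.
Start: joints at [-1.209, 0.124, 1.65, -0, 1.367, -0.083], TCP at [279.648, -586.755, 220.922] pointing down, gripper open.
Joint ranges: [-2.61, 2.61], [-1.02, 2.33], [0.03, 2.71], [-1.35, 4.49], [0.32, 2.68], [-2.91, 2.91]. Speed limits (rad/s): [2.57, 2.57, 3.14, 3.14, 3.14, 3.14].

## Interface

Orientations are given as [roll, pitch, yaw] about the fixed x, y, z axes, in that order (R = Rz(yaw) Ry(pitch) Rx(roll)).
In Python, from workcell import env, imaging, models gives the robot as it stands.
- The arm moves only by the tool arm_command, never from a script. Its argument "rows" is a list of rows, each an object of numbers: "jaw": the closure, from 0 (fully open) to 1 (shut); "tx", "ty", "tz": the shift along the world's x, y, z in mm; "roll": the turn about the world's z in degrees. A call has 1 to 12 rows; each row shifts and turns the commanded pose from where the row before left it; what a row does not reach is not made up. A row lasts 1/8 s, in which the tool goes at most 62.5 mm and 10.7 degrees, less where a joint would pass 70% of its speed; a pose out of reach is approached as far as the arm can. A call with a gripper value outside its range is refused whole. The fingers move at their own pace and stop on an object; "force" is the grip in N (left out, the last holds). Time passes only in rows, so rows that do not move let the fingers close. It gives the time, the measured TCP pose, the force and the opening at its end, in the units of the state.
- env.state(): the state, without advancing time (a new reading comes with each control period).
- imaging.read_camera(name): name is "scene" or "side" or "wrist"; returns (picture, depth): 420x560x3 uint8, red, green, blue; 420x560 float32, mm along the optical axis (not along the pixel's ray), 0 where there is no reading.
- imaging.camera_params(name): a dict with "mtx" (3x3 intrinsics, pixels), "world_to_cam" (4x4, takes a point from world to camera coordinates); the wrist camera has in their place "T_tool_cam" (4x4, takes a point from camera to tool coordinates, whose origin is the TCP and whose axes are the tool frame's). Camera axes: x right, y down, z forward; pixel columns grow to the right and rows downward; lengths in mm; the calibration is good to about 2 mm. A picture is of the moment at which its call begins: read the wrist's pose just before it. camera_params takes no time and is no camera call.
- env.close_job(): hands the job in, once; it reports no verdict.
Trained networks look in the newest picture that a camera, given by its name, has taken for a name from the list of things; names that differ only in an ending like _2 or _b are one class to them, and where a whole thing is asked for, a point or a joint stands for the part that bears it (a point fixed in the world has none). Each returns a list of dicts, best first, with "confidence" (0 to 1); they miss things now and then, are a little off and sometimes report something else, mostly with a low value. They report only what shows in the picture. A call takes as long as a camera call. They do not tell look-alikes from the thing itself.
- models.spot_in(camera, query): "at" ([x, y, z] in mm, in the coordinates of the camera as it stood for that picture, good to about 4 mm: the middle of the surface that is visible of it).
- models.landmark_of(camera, query): "at" ([x, y, z] in mm, in the coordinates of the camera as it stood for that picture, good to about 4 mm: a listed point, or the origin of a listed thing).
The state is a dict: "clock": time; "joint_pos": joint angles; "qd": joint speeds; "joint_efforts": joint torques, N m; "tool_pos": TCP position; "tool_rot": TCP orientation; "wrist_force": force on the tool from outside, world axes, zero at the start; "torque": the same for the moment, N m; "finger_gap": finger opening in mm.
Only numpy, scipy, OpenCV 4.12 (cv2) and the standard library are available. Lean on these libraries where they do the work, as an engineer would, in place of code of your own. Each camera call takes 0.05 s, during which the arm holds its last target.

## Working session

There is one attempt and no reset: what is moved stays moved. The work goes in short steps, Python scripts to look and compute and a tool call to move; the robot and the scene stay as the last step left them, time stands still between calls to the robot, and variables do not carry over. Pictures are saved under pics/ and viewed, and the job is handed in when it is done.

Besides the shell and the picture viewer there is one more tool, called after "Call:" as name(argument=value, ...), one argument or row to a line, values as JSON. arm_command: Moves the arm, as the interface text tells. Its arguments: {"type":"object","properties":{"rows":{"type":"array","items":{"type":"object","properties":{"jaw":{"type":"number"},"tx":{"type":"number"},"ty":{"type":"number"},"tz":{"type":"number"},"roll":{"type":"number"}}}},"force":{"type":"number"}},"required":["rows"]}

```bash
ls; mkdir -p pics; python3 - <<'E'
from workcell import env, imaging, models
import cv2, numpy as np
print(env.state())
for n in ("scene","side"):
    p,d=imaging.read_camera(n)
    cv2.imwrite(f"pics/{n}0.png",p[:,:,::-1]); np.save(f"pics/{n}0_d.npy",d)
    print(n,imaging.camera_params(n))
E
```

```text
pics
{'clock': 0.0, 'joint_pos': array([-1.20858609e+00,  1.24536015e-01,  1.65171643e+00, -1.41549039e-05,
        1.36748825e+00, -8.25907350e-02]), 'qd': array([-1.99322515e-03, -7.87011766e-04, -9.58172989e-05,  1.20991388e-03,
       -7.09789979e-04,  1.38512792e-04]), 'joint_efforts': array([ 1.24497379e-03, -4.23605561e+01, -3.65456808e+01, -3.43991451e-05,
        6.69871923e-03,  3.76854814e-06]), 'tool_pos': array([ 279.42577174, -586.15545517,  219.60795832]), 'tool_rot': array([-1.64693606,  1.56864824,  1.93946044]), 'wrist_force': array([-0.0851426 , -0.01420102, -0.4829178 ]), 'torque': array([ 0.00409399, -0.01681029, -0.04148429]), 'finger_gap': 85.74765482155058}
scene {'mtx': array([[437.65521866,   0.        , 275.77312822],
       [  0.        , 437.65521866, 210.75882015],
       [  0.        ,   0.        ,   1.        ]]), 'world_to_cam': array([[ 6.75287261e-01,  7.37295178e-01, -1.95687393e-02,
        -3.76801400e+02],
       [ 4.68365204e-01, -4.49168527e-01, -7.60842736e-01,
        -1.47019979e+02],
       [-5.69755343e-01,  5.04622091e-01, -6.48641191e-01,
         1.24699220e+03],
       [ 0.00000000e+00,  0.00000000e+00,  0.00000000e+00,
         1.00000000e+00]])}
side {'mtx': array([[382.61812403,   0.        , 281.71820375],
       [  0.        , 382.61812403, 210.38075723],
       [  0.        ,   0.        ,   1.        ]]), 'world_to_cam': array([[-9.84204649e-01, -1.77000831e-01, -3.45189899e-03,
         5.23295229e+02],
       [-1.32137186e-01,  7.47439500e-01, -6.51056032e-01,
         8.92677445e+01],
       [ 1.17817544e-01, -6.40316249e-01, -7.59021823e-01,
         8.60356062e+02],
       [ 0.00000000e+00,  0.00000000e+00,  0.00000000e+00,
         1.00000000e+00]])}
```

View pics/scene0.png

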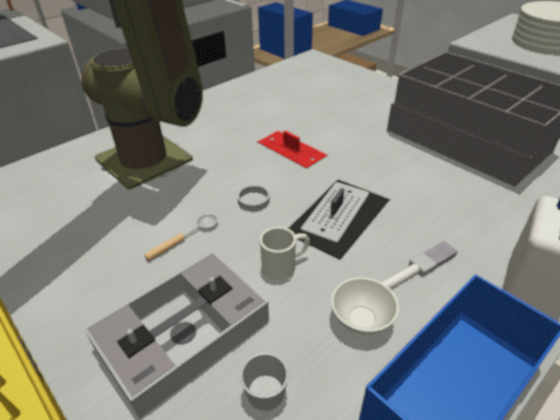

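View pics/side0.png

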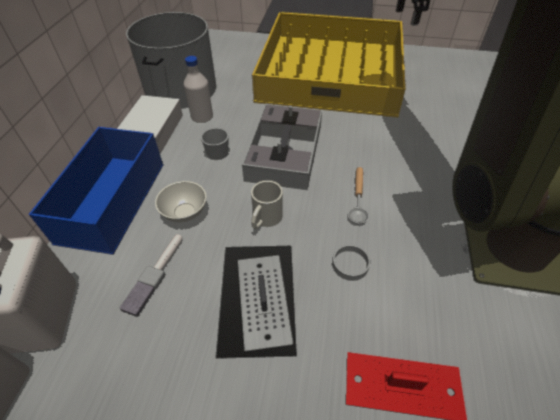

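The screen is the grey plate at scene (340,208) / side (263,298). The look-alike is the red plate at scene (291,148) / side (405,382). The basin is at scene (180,325). I choose the grey plate on the black mat.

```bash
cat > h.py <<'E'
from workcell import env, imaging, models
import cv2, numpy as np
from scipy.spatial.transform import Rotation as R
def w2c(n): return imaging.camera_params(n)["world_to_cam"]
def toW(n,p): return (np.linalg.inv(w2c(n))@np.append(p,1))[:3]
def toolT():
    s=env.state(); T=np.eye(4); T[:3,:3]=R.from_euler('xyz',s['tool_rot']).as_matrix(); T[:3,3]=s['tool_pos']; return T
def ray(K,Twc,u,v,z):
    """intersect pixel ray with plane z (world); Twc cam->world"""
    d=Twc[:3,:3]@np.linalg.inv(K)@np.array([u,v,1.]); o=Twc[:3,3]
    return o+d*(z-o[2])/d[2]
def fix(n,u,v,z):
    c=imaging.camera_params(n); return ray(c["mtx"],np.linalg.inv(c["world_to_cam"]),u,v,z)
def proj(n,P):
    c=imaging.camera_params(n); q=c["world_to_cam"]@np.append(P,1); q=c["mtx"]@q[:3]; return q[:2]/q[2]
E
python3 - <<'E'
from h import *
for n in ("scene","side"):
    for q in ("screen","screen_handle","basin","pins_mark","mat","mug","bowl","cup","ring","spoon","brush"):
        if n=="side" and q in("mug","bowl","cup","ring","spoon","brush"): continue
        print(n,q,[(np.round(toW(n,r["at"])).tolist(),round(r["confidence"],2)) for r in models.landmark_of(n,q)[:3]])
im=cv2.imread("pics/side0.png")
a=cv2.resize(im[230:370,200:320],None,fx=4,fy=4,interpolation=cv2.INTER_CUBIC)
b=cv2.resize(cv2.imread("pics/scene0.png")[240:410,75:285],None,fx=3.5,fy=3.5,interpolation=cv2.INTER_CUBIC)
cv2.imwrite("pics/c1.png",a);cv2.imwrite("pics/c2.png",b)
cv2.imwrite("pics/c3.png",cv2.resize(im[95:200,230:340],None,fx=5,fy=5,interpolation=cv2.INTER_CUBIC))
E
```

```text
scene screen [([255.0, 340.0, 1.0], 0.97), ([531.0, 219.0, 3.0], 0.82)]
scene screen_handle [([531.0, 224.0, 33.0], 0.78), ([255.0, 344.0, 35.0], 0.73)]
scene basin [([566.0, -241.0, 1.0], 0.61)]
scene pins_mark [([572.0, -242.0, 93.0], 0.91), ([531.0, 217.0, 4.0], 0.49)]
scene mat [([545.0, 211.0, 4.0], 0.63)]
scene mug [([570.0, -3.0, -1.0], 0.61)]
scene bowl [([755.0, -206.0, 3.0], 0.42)]
scene cup [([753.0, -203.0, 4.0], 0.59)]
scene ring [([364.0, 99.0, 2.0], 0.91)]
scene spoon [([352.0, -100.0, 1.0], 0.66)]
scene brush [([774.0, 197.0, -0.0], 0.96)]
side screen [([753.0, -200.0, 3.0], 0.71), ([532.0, 214.0, 2.0], 0.61), ([255.0, 336.0, -1.0], 0.57)]
side screen_handle [([533.0, 222.0, 35.0], 0.64), ([255.0, 339.0, 30.0], 0.59)]
side basin [([563.0, -243.0, 0.0], 0.6)]
side pins_mark [([569.0, -239.0, 96.0], 0.64)]
side mat []
```

View pics/c1.png

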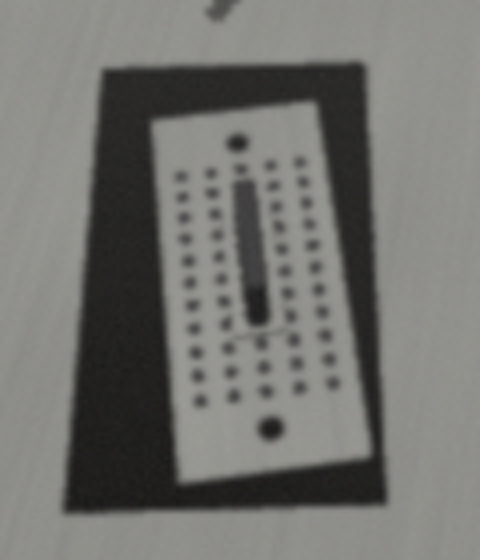

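View pics/c2.png

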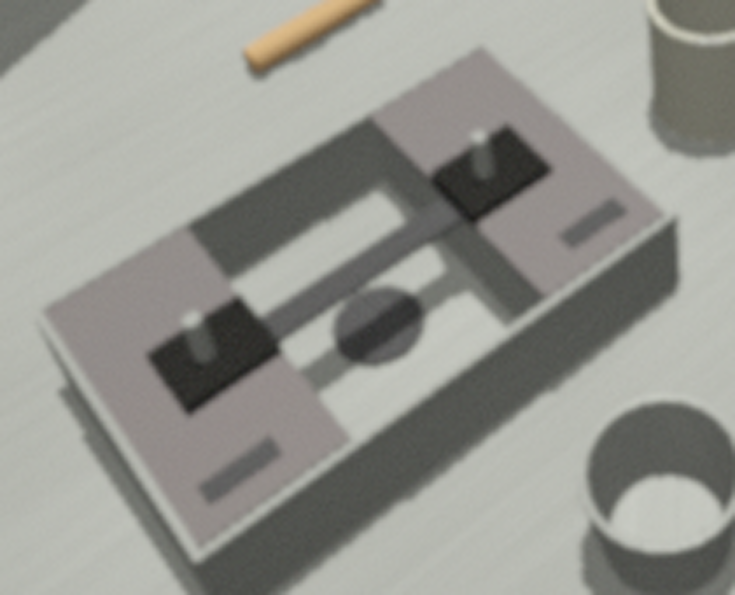

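View pics/c3.png

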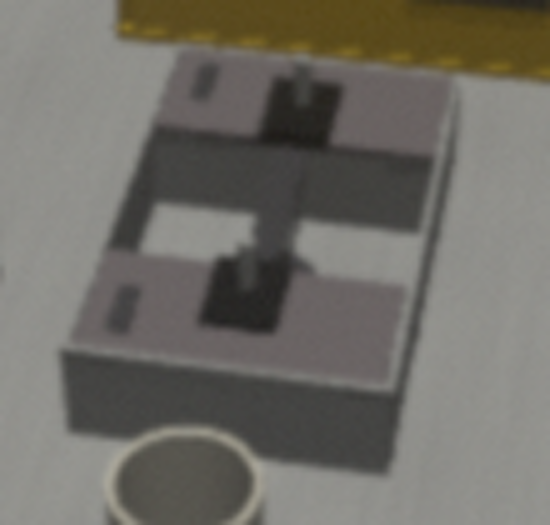

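```bash
python3 - <<'E'
from h import *
f=lambda *a:np.round(fix(*a),1)
h1,h2=f("side",259.25,265.75,8),f("side",267.5,337,8)
print("holes",h1,h2,(h1+h2)/2,np.linalg.norm(h1-h2),np.degrees(np.arctan2(*(h2-h1)[1::-1])))
c=lambda x,y:(75+x/3.5,240+y/3.5)
for n,pts in (("scene",[c(478,135),c(192,318)]),("side",[(230+303/5,95+66/5),(230+246/5,95+247/5)])):
    a,b=[f(n,*p,94) for p in pts]; print(n,"pins",a,b,(a+b)/2,np.linalg.norm(a-b),np.degrees(np.arctan2(*(a-b)[1::-1])))
C=[f("scene",*c(*p),60) for p in [(480,47),(677,220),(195,558),(42,312)]]
print(C,np.mean(C,0),[np.linalg.norm(C[i]-C[(i+1)%4]) for i in range(4)])
c=lambda x,y:(230+x/5,95+y/5)
C=[f("side",*c(*p),60) for p in [(180,48),(458,85),(393,388),(62,348)]]
print(C,np.mean(C,0),[np.linalg.norm(C[i]-C[(i+1)%4]) for i in range(4)])
E
```

```text
holes [554.8 145.6   8. ] [505.5 297.2   8. ] [530.15 221.4    8.  ] 159.414710739003 108.01441603695359
scene pins [ 568.7 -162.5   94. ] [ 567.3 -322.6   94. ] [ 568.   -242.55   94.  ] 160.1061210572538 89.49898783986146
side pins [ 563.2 -315.9   94. ] [ 566.2 -158.3   94. ] [ 564.7 -237.1   94. ] 157.62855071337802 -91.09052399644165
[array([ 489.6, -108.2,   60. ]), array([ 658. , -107.7,   60. ]), array([ 649.8, -374.2,   60. ]), array([ 487.3, -369. ,   60. ])] [ 571.175 -239.775   60.   ] [np.float64(168.4007422786491), np.float64(266.6261240013814), np.float64(162.58317871169817), np.float64(260.8101416739771)]
[array([ 645.2, -370.3,   60. ]), array([ 479.7, -361.8,   60. ]), array([ 483.4, -105.8,   60. ]), array([ 650.6, -105.7,   60. ])] [ 564.725 -235.9     60.   ] [np.float64(165.71813419176556), np.float64(256.02673688503705), np.float64(167.2000299043036), np.float64(264.6550963046055)]
```

```bash
python3 - <<'E'
from h import *
print(np.round(toolT(),3)); c=imaging.camera_params("wrist");print(np.round(c["T_tool_cam"],3),c["mtx"])
E
```

```text
[[-0.00000e+00  4.30000e-01 -9.03000e-01  2.79675e+02]
 [ 0.00000e+00 -9.03000e-01 -4.30000e-01 -5.86714e+02]
 [-1.00000e+00 -0.00000e+00 -0.00000e+00  2.20902e+02]
 [ 0.00000e+00  0.00000e+00  0.00000e+00  1.00000e+00]]
[[-1.00000e-03 -3.05000e-01  9.52000e-01 -1.52972e+02]
 [ 1.00000e+00  0.00000e+00  2.00000e-03 -6.88000e-01]
 [-1.00000e-03  9.52000e-01  3.05000e-01 -7.86220e+01]
 [ 0.00000e+00  0.00000e+00  0.00000e+00  1.00000e+00]] [[367.9044313    0.         292.91059504]
 [  0.         367.9044313  212.59425515]
 [  0.           0.           1.        ]]
```

Call:
arm_command(
  rows=[
    {"tx":20,"ty":20,"tz":15},
    {"tx":40,"ty":45,"tz":15},
    {"tx":40,"ty":45,"tz":20},
    {"tx":40,"ty":45,"tz":20},
    {"tx":40,"ty":45,"tz":20},
    {"tx":40,"ty":45,"tz":20},
    {"tx":30,"ty":45,"tz":0},
    {"tx":20,"ty":30},
    {"tx":10,"ty":20},
    {},
    {},
  ],
)

```text
invalid input
```

Call:
arm_command(
  rows=[
    {"tx":20,"ty":20,"tz":15,"roll":0,"jaw":0},
    {"tx":40,"ty":45,"tz":15,"roll":0,"jaw":0},
    {"tx":40,"ty":45,"tz":20,"roll":0,"jaw":0},
    {"tx":40,"ty":45,"tz":20,"roll":0,"jaw":0},
    {"tx":40,"ty":45,"tz":20,"roll":0,"jaw":0},
    {"tx":40,"ty":45,"tz":20,"roll":0,"jaw":0},
    {"tx":30,"ty":45,"tz":0,"roll":0,"jaw":0},
    {"tx":20,"ty":30,"tz":0,"roll":0,"jaw":0},
    {"tx":10,"ty":20,"tz":0,"roll":0,"jaw":0},
    {"tx":0,"ty":0,"tz":0,"roll":0,"jaw":0},
    {"tx":0,"ty":0,"tz":0,"roll":0,"jaw":0},
  ],
)

```text
clock: 2.28
tool_pos: [556.8, -250.3, 329.6]
tool_rot: [0.368, 1.57, -2.33]
wrist_force: [-1.1, 0.7, -0.5]
finger_gap: 85.5
```

```bash
cat >> h.py <<'E'
def wshot(name):
    T=toolT(); p,d=imaging.read_camera("wrist"); c=imaging.camera_params("wrist")
    Twc=T@c["T_tool_cam"]; np.savez("pics/"+name+".npz",K=c["mtx"],T=Twc,d=d)
    cv2.imwrite("pics/"+name+".png",p[:,:,::-1]); print(np.round(Twc,2)); return p,d
def wfix(name,u,v,z):
    a=np.load("pics/"+name+".npz"); return ray(a["K"],a["T"],u,v,z)
def wproj(name,P):
    a=np.load("pics/"+name+".npz"); q=a["K"]@(np.linalg.inv(a["T"])@np.append(P,1))[:3]; return q[:2]/q[2]
E
python3 -c "
from h import *
wshot('w1')
print(np.round(toolT(),2))"
```

```text
[[ 4.3000e-01 -8.6000e-01 -2.8000e-01  6.2753e+02]
 [-9.0000e-01 -4.1000e-01 -1.3000e-01 -2.1587e+02]
 [ 0.0000e+00  3.1000e-01 -9.5000e-01  4.8258e+02]
 [ 0.0000e+00  0.0000e+00  0.0000e+00  1.0000e+00]]
[[-0.0000e+00  4.3000e-01 -9.0000e-01  5.5668e+02]
 [-0.0000e+00 -9.0000e-01 -4.3000e-01 -2.5052e+02]
 [-1.0000e+00  0.0000e+00  0.0000e+00  3.2968e+02]
 [ 0.0000e+00  0.0000e+00  0.0000e+00  1.0000e+00]]
```

View pics/w1.png

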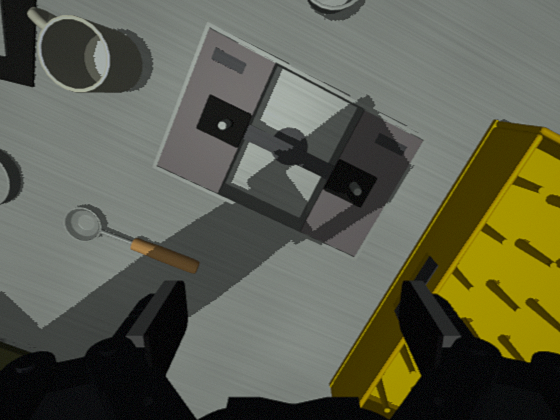

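```bash
python3 -c "
import cv2
im=cv2.imread('pics/w1.png')
o=cv2.resize(im[15:265,150:430],None,fx=2.8,fy=2.8,interpolation=cv2.INTER_CUBIC)
cv2.imwrite('pics/c4.png',o)
a=cv2.resize(im[85:160,190:265],None,fx=8,fy=8,interpolation=cv2.INTER_CUBIC);cv2.imwrite('pics/c5.png',a)
a=im[145:220,315:390];a=cv2.convertScaleAbs(cv2.resize(a,None,fx=8,fy=8,interpolation=cv2.INTER_CUBIC),alpha=2);cv2.imwrite('pics/c6.png',a)
"
```

```text
(no output)
```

View pics/c4.png

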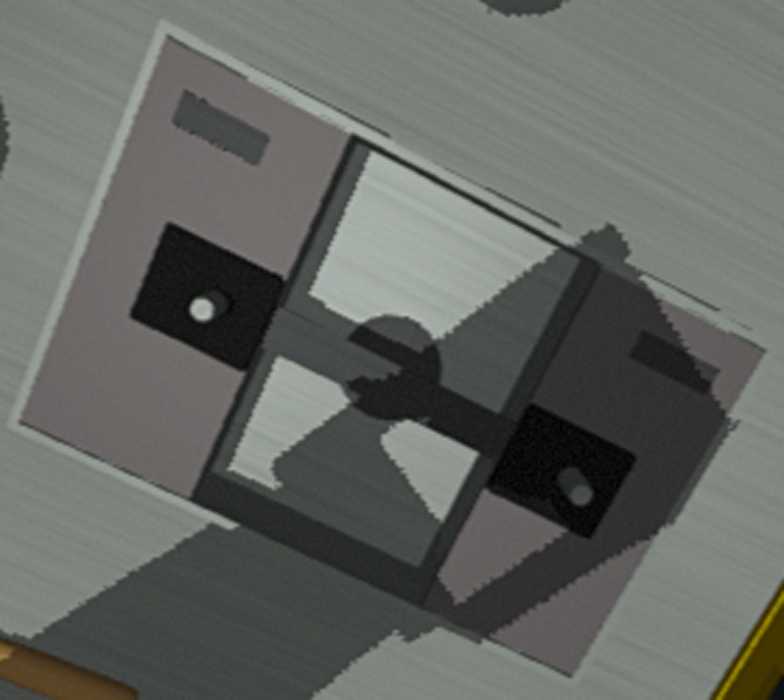

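View pics/c5.png

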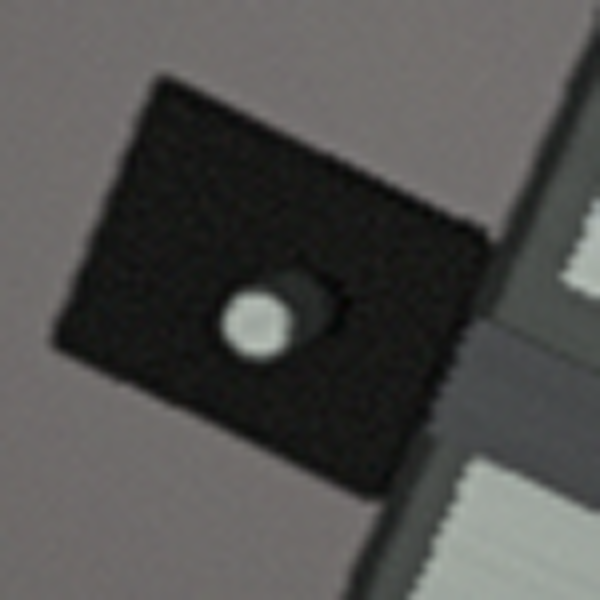

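View pics/c6.png

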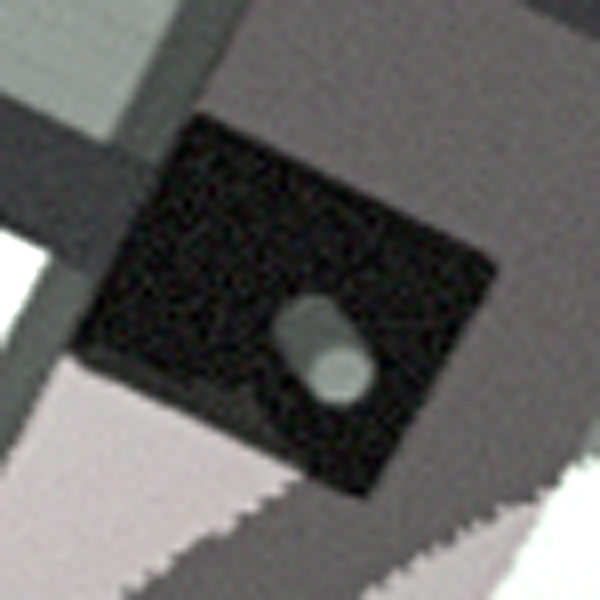

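```bash
python3 -c "
from h import *
f=lambda x,y,z,o:wfix('w1',o[0]+x/8,o[1]+y/8,z)
A=(190,85);B=(315,145)
t1=f(257,324,94,A);t2=f(340,375,94,B)
s1=np.mean([f(*p,66,A) for p in [(160,75),(490,235),(375,500),(55,345)]],0)
s2=np.mean([f(*p,66,B) for p in [(195,112),(498,268),(360,498),(75,350)]],0)
print(t1,t2,(t1+t2)/2,t1-t2,np.linalg.norm(t1-t2)); print(s1,s2,(s1+s2)/2,s1-s2,np.linalg.norm(s1-s2))
c=lambda x,y:wfix('w1',150+x/2.8,15+y/2.8,60)
C=[c(*p) for p in [(163,22),(768,346),(572,677),(10,425)]];print(C,np.mean(C,0))
print(np.degrees(np.arctan2(*(t1-t2)[:2])),np.degrees(np.arctan2(*(s1-s2)[:2])))
print(toW('wrist',0) if 0 else '')
"
```

```text
[ 569.02446669 -163.66331178   94.        ] [ 566.90024706 -323.44940191   94.        ] [ 567.96235688 -243.55635684   94.        ] [  2.12421963 159.78609013   0.        ] 159.80020935171396
[ 569.70328192 -159.92479725   66.        ] [ 567.61892677 -318.93706374   66.        ] [ 568.66110435 -239.4309305    66.        ] [  2.08435515 159.01226648   0.        ] 159.02592690544301
[array([ 653.92365244, -107.02948061,   60.        ]), array([ 648.98537413, -371.4323598 ,   60.        ]), array([ 485.92943899, -369.4267426 ,   60.        ]), array([ 486.40116276, -104.97872795,   60.        ])] [ 568.80990708 -238.21682774   60.        ]
0.7616535967333496 0.7509981229048962
```

Call:
arm_command(
  rows=[
    {"tx":2,"ty":9,"tz":0,"roll":10.6,"jaw":0},
    {"tx":2,"ty":9,"tz":0,"roll":10.6,"jaw":0},
    {"tx":2,"ty":9,"tz":0,"roll":10.6,"jaw":0},
    {"tx":2,"ty":9,"tz":0,"roll":10.6,"jaw":0},
    {"tx":2,"ty":9,"tz":0,"roll":10.6,"jaw":0},
    {"tx":2,"ty":6,"tz":0,"roll":10.6,"jaw":0},
    {"tx":0,"ty":0,"tz":0,"roll":0.2,"jaw":0},
    {"tx":0,"ty":0,"tz":0,"roll":0,"jaw":0},
  ],
)

```text
clock: 3.32
tool_pos: [568.9, -199.3, 329.7]
tool_rot: [-0.495, 1.571, -2.082]
wrist_force: [0.2, -0.1, 0.3]
finger_gap: 85.6
```

```bash
python3 -c "
from h import *
wshot('w2')
T=toolT();print(np.round(T,4),np.degrees(np.arctan2(T[1,1],T[0,1])),env.state()['joint_pos'])"
```

```text
[[ 1.0000e+00 -2.0000e-02 -0.0000e+00  5.6999e+02]
 [-2.0000e-02 -9.5000e-01 -3.1000e-01 -1.2007e+02]
 [ 0.0000e+00  3.1000e-01 -9.5000e-01  4.8267e+02]
 [ 0.0000e+00  0.0000e+00  0.0000e+00  1.0000e+00]]
[[-1.000000e-04  9.999000e-01 -1.560000e-02  5.689884e+02]
 [-2.000000e-04 -1.560000e-02 -9.999000e-01 -1.992358e+02]
 [-1.000000e+00 -1.000000e-04  2.000000e-04  3.297066e+02]
 [ 0.000000e+00  0.000000e+00  0.000000e+00  1.000000e+00]] -0.8950053197672557 [-4.25743878e-01 -2.46591633e-02  1.62395900e+00 -2.06717560e-04
  1.54232089e+00 -4.10117210e-01]
```

View pics/w2.png

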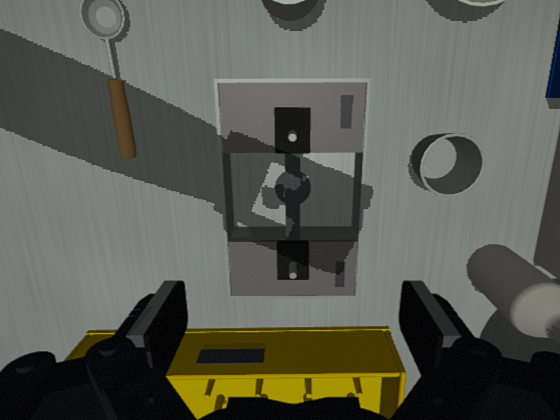

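```bash
cat > tip.py <<'E'
from h import *
import sys
def big(name,out,boxes,s=8,alpha=1.3):
    im=cv2.imread(f"pics/{name}.png"); L=[]
    for (u,v,r) in boxes: L.append(cv2.convertScaleAbs(cv2.resize(im[v-r:v+r,u-r:u+r],(390,390),interpolation=cv2.INTER_CUBIC),alpha=alpha))
    cv2.imwrite(f"pics/{out}.png",np.hstack(L))
E
python3 -c "
from tip import *
big('w2','c7',[(292,136,30),(292,272,30)],alpha=2)"
```

```text
(no output)
```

View pics/c7.png

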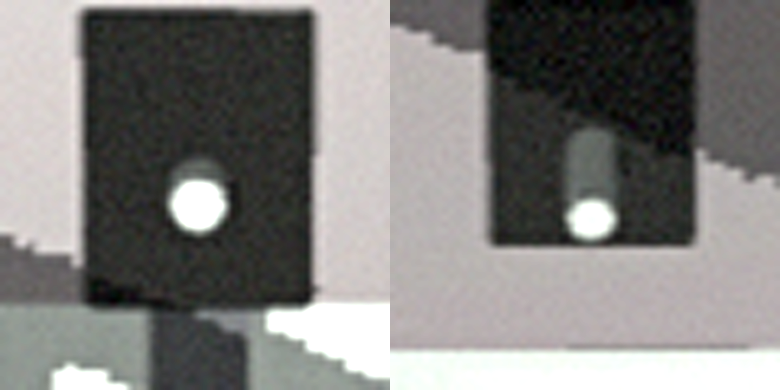

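```bash
python3 -c "
from h import *
t1=wfix('w2',292.46,137.7,94);t2=wfix('w2',292.9,275.85,94);print(t1,t2,(t1+t2)/2,np.linalg.norm(t1-t2),np.degrees(np.arctan2(*(t1-t2)[:2])))
s=[wfix('w2',262+a/6.5,106+b/6.5,66) for a,b in [(83,10),(313,10),(313,303),(83,303)]]
print(np.mean(s,0),s)
print([wfix('w2',262+a/6.5,242+243/6.5,66) for a in (100,305)])
"
```

```text
[ 569.66353494 -163.63238657   94.        ] [ 567.63703977 -323.74657251   94.        ] [ 568.65028736 -243.68947954   94.        ] 160.1270096586117 0.7251288886461905
[ 569.7691705  -158.88213365   66.        ] [array([ 550.88206605, -134.06695882,   66.        ]), array([ 589.43501302, -134.66773531,   66.        ]), array([ 589.38093024, -183.71357305,   66.        ]), array([ 549.3786727, -183.0802674,   66.       ])]
[array([ 547.77866603, -343.06466652,   66.        ]), array([ 587.64824115, -343.72821311,   66.        ])]
```

Call:
arm_command(
  rows=[
    {"tx":-3,"ty":25,"tz":0,"roll":1.9,"jaw":0},
    {"tx":-5,"ty":45,"tz":0,"roll":2,"jaw":0},
    {"tx":-5,"ty":45,"tz":0,"roll":2,"jaw":0},
    {"tx":-5,"ty":45,"tz":0,"roll":2,"jaw":0},
    {"tx":-5,"ty":45,"tz":0,"roll":2,"jaw":0},
    {"tx":-5,"ty":50,"tz":-10,"roll":2,"jaw":0},
    {"tx":-5,"ty":50,"tz":-16,"roll":2,"jaw":0},
    {"tx":-5,"ty":50,"tz":-20,"roll":2,"jaw":0},
    {"tx":-5,"ty":50,"tz":-20,"roll":2,"jaw":0},
    {"tx":-5,"ty":38,"tz":-15,"roll":1,"jaw":0},
    {"tx":-5,"ty":20,"tz":-5,"roll":0,"jaw":0},
    {"tx":0,"ty":0,"tz":0,"roll":0,"jaw":0},
  ],
)

```text
clock: 4.88
tool_pos: [515.5, 265.4, 243.7]
tool_rot: [-0.903, 1.57, -2.155]
wrist_force: [-0.8, -0.4, 0.7]
finger_gap: 85.7
```

```bash
python3 -c "
from h import *
wshot('w3')
T=toolT();print(np.round(T,4),np.degrees(np.arctan2(T[1,1],T[0,1])))"
```

```text
[[ 9.5000e-01  3.0000e-01  1.0000e-01  4.9067e+02]
 [ 3.1000e-01 -9.0000e-01 -2.9000e-01  3.4073e+02]
 [ 0.0000e+00  3.1000e-01 -9.5000e-01  3.9667e+02]
 [ 0.0000e+00  0.0000e+00  0.0000e+00  1.0000e+00]]
[[ 7.000000e-04  9.498000e-01  3.127000e-01  5.161912e+02]
 [-4.000000e-04  3.127000e-01 -9.498000e-01  2.645818e+02]
 [-1.000000e+00  6.000000e-04  6.000000e-04  2.443354e+02]
 [ 0.000000e+00  0.000000e+00  0.000000e+00  1.000000e+00]] 18.224313989921473
```

View pics/w3.png

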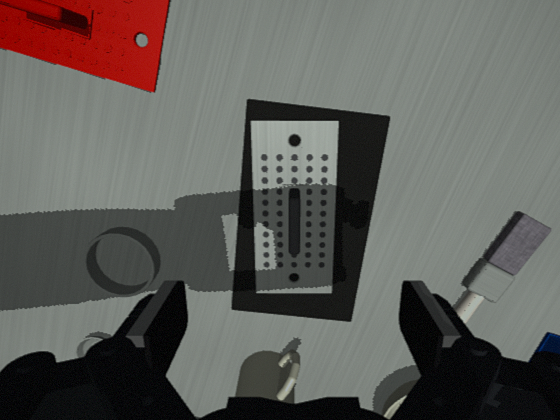

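```bash
python3 -c "
from tip import *
big('w3','c8',[(294,140,30),(294,277,30)],alpha=1.8)"
```

```text
(no output)
```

View pics/c8.png

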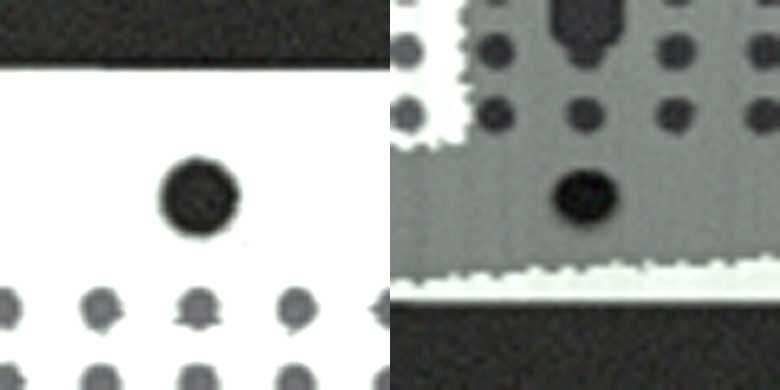

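```bash
python3 -c "
from h import *
t1=wfix('w3',294.6,140.5,8);t2=wfix('w3',294,277.3,8);m=(t1+t2)/2;print(t1,t2,m,np.linalg.norm(t1-t2),np.degrees(np.arctan2(*(t1-t2)[:2])))
T=toolT();print('tool frame',T[:3,:3].T@(m-T[:3,3]))
import scipy
pm=np.array([568.65,-243.69,94]);R2=np.array([[0,.9999,-.0156],[0,-.0156,-.9999],[-1,0,0]]);print(R2.T@(pm-np.array([568.99,-199.24,329.7])))
a=np.load('pics/w3.npz')['d'];print(a[225:245:6,290:300:4])
"
```

```text
[507.59505476 297.05506868   8.        ] [557.22718498 145.75786183   8.        ] [532.41111987 221.40646526   8.        ] 159.2300007844628 -18.16176291617078
tool frame [236.36278727   1.76868954  45.94699086]
[235.7        0.353454  44.450859]
[[364.11398 363.73877 364.07858]
 [366.73724 366.4862  367.2891 ]
 [367.87018 368.27887 367.48236]
 [370.06284 369.3681  371.7469 ]]
```

Call:
arm_command(
  rows=[
    {"tx":8,"ty":-21,"tz":-30,"roll":0,"jaw":0},
    {"tx":8.2,"ty":-22.2,"tz":-40,"roll":0,"jaw":0},
    {"tx":0,"ty":0,"tz":-45,"roll":0,"jaw":0},
    {"tx":0,"ty":0,"tz":-40,"roll":0,"jaw":0},
    {"tx":0,"ty":0,"tz":-30,"roll":0,"jaw":0},
    {"tx":0,"ty":0,"tz":-20,"roll":0,"jaw":0},
    {"tx":0,"ty":0,"tz":-11,"roll":0,"jaw":0},
    {"tx":0,"ty":0,"tz":0,"roll":0,"jaw":0},
    {"tx":0,"ty":0,"tz":0,"roll":0,"jaw":0},
  ],
)

```text
clock: 6.05
tool_pos: [533.6, 221.7, 29.1]
tool_rot: [1.541, 1.568, 0.288]
wrist_force: [-0.6, 0.7, 0.9]
finger_gap: 85.2
```

```bash
python3 -c "
from h import *
wshot('w4')
s=env.state();print(s['tool_pos'],s['wrist_force'],s['finger_gap'])"
```

```text
[[ 9.5000e-01  3.0000e-01  1.0000e-01  5.0845e+02]
 [ 3.1000e-01 -9.0000e-01 -2.9000e-01  2.9684e+02]
 [ 0.0000e+00  3.1000e-01 -9.5000e-01  1.8211e+02]
 [ 0.0000e+00  0.0000e+00  0.0000e+00  1.0000e+00]]
[533.56333512 221.74152509  29.22741212] [ 0.99688147 -0.25155668  0.36603685] 85.42416850356395
```

View pics/w4.png

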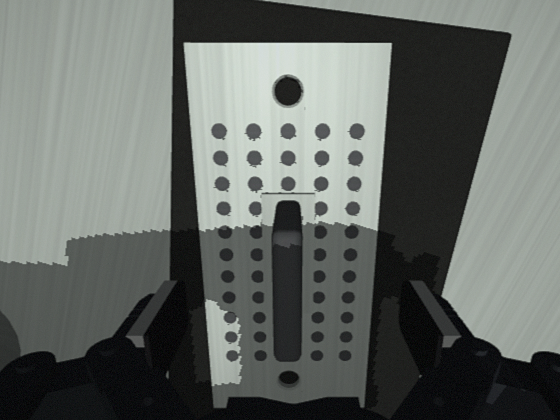

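The bar stands centred between the open fingers, at pixel (288,285). The holes show at (288,90) and (288,378).

Call:
arm_command(
  rows=[
    {"tx":0,"ty":0,"tz":0,"roll":0,"jaw":1},
    {"tx":0,"ty":0,"tz":0,"roll":0,"jaw":1},
    {"tx":0,"ty":0,"tz":0,"roll":0,"jaw":1},
    {"tx":0,"ty":0,"tz":0,"roll":0,"jaw":1},
    {"tx":0,"ty":0,"tz":0,"roll":0,"jaw":1},
    {"tx":0,"ty":0,"tz":0,"roll":0,"jaw":1},
    {"tx":0,"ty":0,"tz":0,"roll":0,"jaw":1},
    {"tx":0,"ty":0,"tz":0,"roll":0,"jaw":1},
  ],
  force=80,
)

```text
clock: 7.1
tool_pos: [532.5, 221.4, 28.0]
tool_rot: [-2.237, 1.571, 2.792]
wrist_force: [-2.6, -0.4, 5.4]
finger_gap: 10.0
```

Call:
arm_command(
  rows=[
    {"tx":0,"ty":0,"tz":5,"roll":0,"jaw":1},
    {"tx":0,"ty":0,"tz":10,"roll":0,"jaw":1},
    {"tx":0,"ty":0,"tz":20,"roll":0,"jaw":1},
    {"tx":0,"ty":0,"tz":30,"roll":0,"jaw":1},
    {"tx":0,"ty":0,"tz":30,"roll":0,"jaw":1},
    {"tx":0,"ty":0,"tz":30,"roll":0,"jaw":1},
    {"tx":0,"ty":0,"tz":20,"roll":0,"jaw":1},
    {"tx":0,"ty":0,"tz":0,"roll":0,"jaw":1},
    {"tx":0,"ty":0,"tz":0,"roll":0,"jaw":1},
    {"tx":0,"ty":0,"tz":0,"roll":0,"jaw":1},
  ],
)

```text
clock: 8.35
tool_pos: [531.4, 221.0, 170.8]
tool_rot: [-1.588, 1.567, -2.841]
wrist_force: [0.1, 0.1, -4.4]
finger_gap: 10.1
```

```bash
python3 -c "
from h import *
wshot('w5')
s=env.state();print(s['tool_pos'],s['wrist_force'],s['torque'],s['finger_gap'],s['clock'])"
```

```text
[[ 9.5000e-01  3.0000e-01  1.0000e-01  5.0715e+02]
 [ 3.1000e-01 -9.0000e-01 -2.9000e-01  2.9648e+02]
 [-0.0000e+00  3.1000e-01 -9.5000e-01  3.2375e+02]
 [ 0.0000e+00  0.0000e+00  0.0000e+00  1.0000e+00]]
[531.58577377 221.10549139 170.93658863] [ 0.30716877 -0.39342863 -3.48928779] [ 0.0368723   0.06937015 -0.00038978] 9.735022815890796 8.4
```

View pics/w5.png

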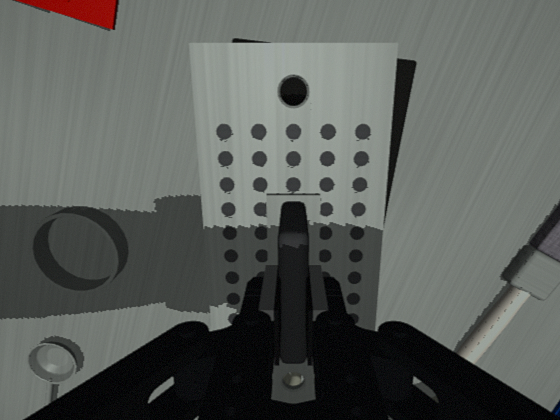

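```bash
python3 -c "
from tip import *
big('w5','c9',[(293,91,30),(293,379,30)],alpha=1.8)"
```

```text
(no output)
```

View pics/c9.png

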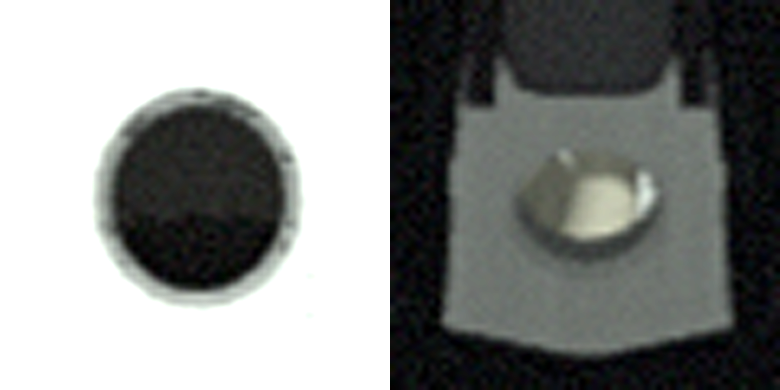

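```bash
python3 -c "
from h import *
from scipy.optimize import least_squares
a=np.load('pics/w5.npz');T=a['T']@np.linalg.inv(imaging.camera_params('wrist')['T_tool_cam'])
R_=T[:3,:3];print('yaw',np.degrees(np.arctan2(R_[1,1],R_[0,1])))
for z in (19,20,21):
  p=[R_.T@(wfix('w5',*u,T[2,3]-z)-T[:3,3]) for u in [(293.3,91.2),(293.3,380.2)]]
  print(z,p,(p[0]+p[1])/2,np.linalg.norm(p[0]-p[1]),np.degrees(np.arctan2((p[1]-p[0])[1],(p[1]-p[0])[2])))
"
```

```text
yaw 18.186888372786786
19 [array([ 19.0031398 ,   0.46263091, -80.26046502]), array([18.99360785,  0.62244197, 77.87985631])] [18.99837382  0.54253644 -1.19030436] 158.14040236704932 0.05790108558715592
20 [array([ 20.00313592,   0.46555865, -80.26626377]), array([19.99354854,  0.62629898, 78.79361094])] [19.99834223  0.54592881 -0.73632641] 159.0599562177975 0.05790108558716122
21 [array([ 21.00313204,   0.46848639, -80.27206251]), array([20.99348924,  0.63015599, 79.70736558])] [20.99831064  0.54932119 -0.28234846] 159.9795100685458 0.05790108558715694
```

Call:
arm_command(
  rows=[
    {"tx":2,"ty":-15,"tz":5,"roll":-1,"jaw":1},
    {"tx":3,"ty":-35,"tz":5,"roll":-2,"jaw":1},
    {"tx":4,"ty":-50,"tz":0,"roll":-2,"jaw":1},
    {"tx":4,"ty":-50,"tz":0,"roll":-2,"jaw":1},
    {"tx":4,"ty":-50,"tz":0,"roll":-2,"jaw":1},
    {"tx":4,"ty":-50,"tz":0,"roll":-2,"jaw":1},
    {"tx":4,"ty":-50,"tz":0,"roll":-2,"jaw":1},
    {"tx":4,"ty":-50,"tz":0,"roll":-2,"jaw":1},
    {"tx":3,"ty":-45,"tz":0,"roll":-2,"jaw":1},
    {"tx":2,"ty":-35,"tz":0,"roll":-1,"jaw":1},
    {"tx":1.5,"ty":-25,"tz":0,"roll":-0.9,"jaw":1},
    {"tx":1,"ty":-10,"tz":0,"roll":0,"jaw":1},
  ],
)

```text
clock: 9.9
tool_pos: [568.7, -245.1, 182.7]
tool_rot: [-2.299, 1.57, 2.399]
wrist_force: [0.4, 0.5, -4.0]
finger_gap: 9.8
```

Call:
arm_command(
  rows=[
    {"tx":0,"ty":0,"tz":-15,"roll":0,"jaw":1},
    {"tx":0,"ty":0,"tz":-15,"roll":0,"jaw":1},
    {"tx":0,"ty":0,"tz":-8,"roll":0,"jaw":1},
    {"tx":0,"ty":0,"tz":0,"roll":0,"jaw":1},
    {"tx":0,"ty":0,"tz":0,"roll":0,"jaw":1},
    {"tx":0,"ty":0,"tz":0,"roll":0,"jaw":1},
  ],
)

```text
clock: 10.65
tool_pos: [569.5, -243.8, 145.6]
tool_rot: [1.104, 1.569, -0.479]
wrist_force: [-0.5, 0.2, -4.3]
finger_gap: 9.7
```

```bash
cat > st.py <<'E'
from h import *
# average a few readings (camera calls advance 0.05 s each)
P=[];F=[];M=[];Y=[]
for i in range(3):
    s=env.state();P.append(s['tool_pos']);F.append(s['wrist_force']);M.append(s['torque']);T=toolT();Y.append(np.degrees(np.arctan2(T[1,1],T[0,1])))
    if i<2: imaging.read_camera("side")
print(s['clock'],'pos',np.round(np.mean(P,0),2),np.round(np.std(P,0),2),'F',np.round(np.mean(F,0),2),'M',np.round(np.mean(M,0),3),'yaw',np.mean(Y).round(2),'gap',s['finger_gap'])
E
python3 st.py; python3 -c "
from h import *
wshot('w6')
p,d=imaging.read_camera('side');cv2.imwrite('pics/s1.png',cv2.resize(p[60:240,200:380,::-1],None,fx=3.3,fy=3.3,interpolation=cv2.INTER_CUBIC))"
```

```text
10.75 pos [ 569.39 -243.79  145.53] [0.06 0.01 0.08] F [-0.28  0.13 -4.07] M [-0.007  0.012 -0.028] yaw -0.71 gap 9.993794799589065
[[ 1.0000e+00 -1.0000e-02 -0.0000e+00  5.6988e+02]
 [-1.0000e-02 -9.5000e-01 -3.1000e-01 -1.6450e+02]
 [ 0.0000e+00  3.1000e-01 -9.5000e-01  2.9835e+02]
 [ 0.0000e+00  0.0000e+00  0.0000e+00  1.0000e+00]]
```

View pics/w6.png

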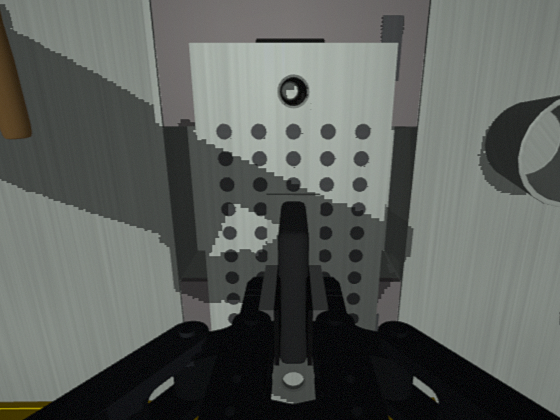

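View pics/s1.png

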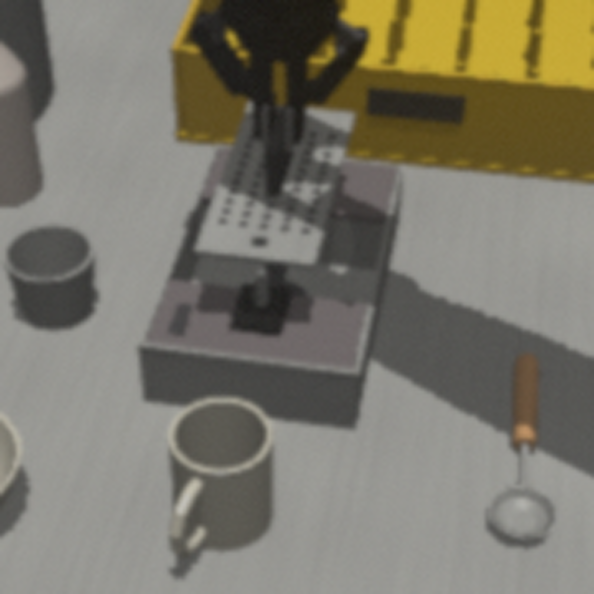

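```bash
python3 -c "
from tip import *
big('w6','c10',[(293,91,20),(293,379,25)],alpha=1.3)"
```

```text
(no output)
```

View pics/c10.png

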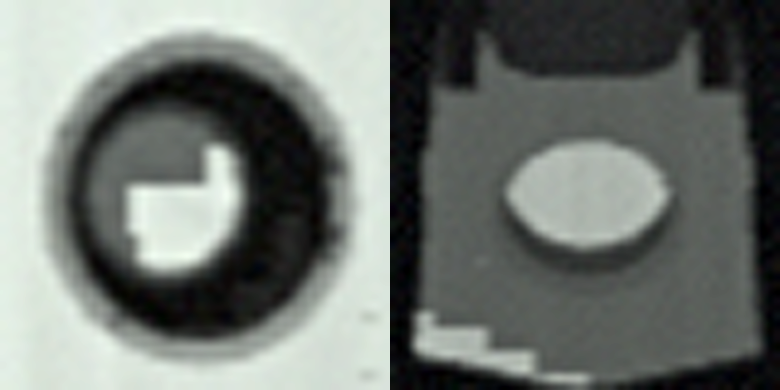

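```bash
python3 -c "
from h import *
h=wfix('w6',293.36,91.1,145.53-21);t=wfix('w6',290.2,90.5,94);print(h,t,t-h)"
```

```text
[ 570.66031189 -163.43378865  124.53      ] [ 569.1353513  -162.92584013   94.        ] [ -1.52496059   0.50794852 -30.53      ]
```

Call:
arm_command(
  rows=[
    {"tx":-1.3,"ty":0.3,"tz":-7,"roll":0,"jaw":1},
    {"tx":0,"ty":0,"tz":-7,"roll":0,"jaw":1},
    {"tx":0,"ty":0,"tz":-6,"roll":0,"jaw":1},
    {"tx":0,"ty":0,"tz":0,"roll":0,"jaw":1},
    {"tx":0,"ty":0,"tz":0,"roll":0,"jaw":1},
    {"tx":0,"ty":0,"tz":0,"roll":0,"jaw":1},
  ],
)

```text
clock: 11.6
tool_pos: [567.9, -243.5, 125.2]
tool_rot: [1.115, 1.57, -0.469]
wrist_force: [0.3, -0.1, -3.1]
finger_gap: 10.1
```

```bash
python3 st.py; python3 -c "
from tip import *
wshot('w7')
big('w7','c11',[(293,91,20),(293,379,25)],alpha=1.3)"
```

```text
11.7 pos [ 567.91 -243.45  125.13] [0.02 0.01 0.03] F [-0.29 -0.23 -3.51] M [-0.004  0.017 -0.005] yaw -0.72 gap 9.872228117432408
[[ 1.0000e+00 -1.0000e-02 -0.0000e+00  5.6852e+02]
 [-1.0000e-02 -9.5000e-01 -3.1000e-01 -1.6417e+02]
 [ 0.0000e+00  3.1000e-01 -9.5000e-01  2.7807e+02]
 [ 0.0000e+00  0.0000e+00  0.0000e+00  1.0000e+00]]
```

View pics/c11.png

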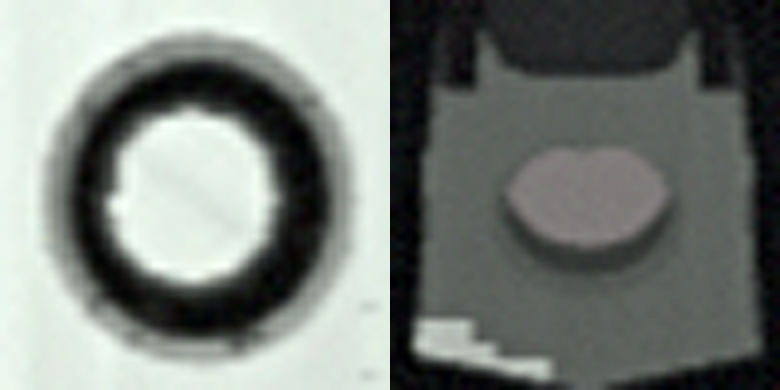

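```bash
python3 -c "
from h import *
h=wfix('w7',293.36,91.1,125.13-21);t=wfix('w7',292.8,91.2,94);print(h,t,t-h)"
```

```text
[ 569.22293012 -163.06595303  104.13      ] [ 568.99726748 -163.04348673   94.        ] [ -0.22566263   0.0224663  -10.13      ]
```

Call:
arm_command(
  rows=[
    {"tx":-0.2,"ty":0,"tz":-2,"roll":0,"jaw":1},
    {"tx":0,"ty":0,"tz":-2,"roll":0,"jaw":1},
    {"tx":0,"ty":0,"tz":-2,"roll":0,"jaw":1},
    {"tx":0,"ty":0,"tz":-1.5,"roll":0,"jaw":1},
    {"tx":0,"ty":0,"tz":-1.5,"roll":0,"jaw":1},
    {"tx":0,"ty":0,"tz":-1,"roll":0,"jaw":1},
    {"tx":0,"ty":0,"tz":0,"roll":0,"jaw":1},
    {"tx":0,"ty":0,"tz":0,"roll":0,"jaw":1},
  ],
)

```text
clock: 12.75
tool_pos: [567.5, -243.3, 114.8]
tool_rot: [1.282, 1.571, -0.301]
wrist_force: [-0.8, -0.0, -4.1]
finger_gap: 9.7
```

```bash
python3 st.py
```

```text
12.85 pos [ 567.53 -243.35  114.83] [0.02 0.01 0.02] F [-0.23  0.06 -4.06] M [-0.021 -0.004  0.   ] yaw -0.72 gap 10.018689632155661
```

No contact force, with the plate about 4 mm below the tip level, so the pins appear to be in. I'll continue gently.

Call:
arm_command(
  rows=[
    {"tx":0,"ty":0,"tz":-1.5,"roll":0,"jaw":1},
    {"tx":0,"ty":0,"tz":-1.5,"roll":0,"jaw":1},
    {"tx":0,"ty":0,"tz":-1.5,"roll":0,"jaw":1},
    {"tx":0,"ty":0,"tz":-1.5,"roll":0,"jaw":1},
    {"tx":0,"ty":0,"tz":0,"roll":0,"jaw":1},
    {"tx":0,"ty":0,"tz":0,"roll":0,"jaw":1},
  ],
)

```text
clock: 13.6
tool_pos: [567.5, -243.3, 108.8]
tool_rot: [1.074, 1.571, -0.51]
wrist_force: [-0.1, -0.4, -4.3]
finger_gap: 9.8
```

```bash
python3 st.py;  python3 -c "
from tip import *
wshot('w8')
big('w8','c12',[(293,91,20),(293,379,25)],alpha=1.3)
p,d=imaging.read_camera('side');cv2.imwrite('pics/s2.png',cv2.resize(p[80:190,220:350,::-1],None,fx=5,fy=5,interpolation=cv2.INTER_CUBIC))"
```

```text
13.7 pos [ 567.52 -243.35  108.81] [0.   0.01 0.03] F [ 0.49 -0.53 -3.97] M [-0.018  0.008 -0.02 ] yaw -0.72 gap 9.880394767506356
[[ 1.0000e+00 -1.0000e-02 -0.0000e+00  5.6823e+02]
 [-1.0000e-02 -9.5000e-01 -3.1000e-01 -1.6412e+02]
 [ 0.0000e+00  3.1000e-01 -9.5000e-01  2.6181e+02]
 [ 0.0000e+00  0.0000e+00  0.0000e+00  1.0000e+00]]
```

View pics/c12.png

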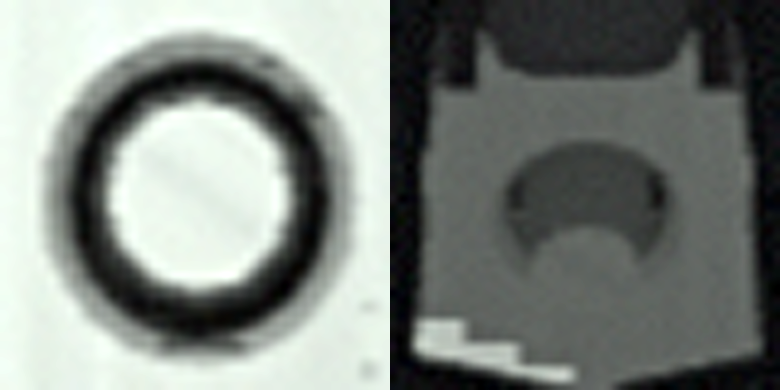

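View pics/s2.png

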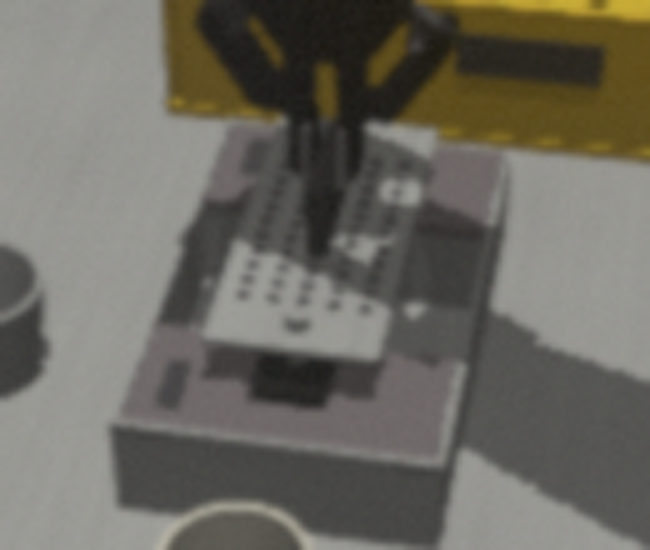

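Both pins are coming up through their holes: pin 1 is centred, and pin 2's tip is visible in hole 2.

Call:
arm_command(
  rows=[
    {"tx":0,"ty":0,"tz":-2,"roll":0,"jaw":1},
    {"tx":0,"ty":0,"tz":-2,"roll":0,"jaw":1},
    {"tx":0,"ty":0,"tz":-2,"roll":0,"jaw":1},
    {"tx":0,"ty":0,"tz":-2,"roll":0,"jaw":1},
    {"tx":0,"ty":0,"tz":-2,"roll":0,"jaw":1},
    {"tx":0,"ty":0,"tz":-2,"roll":0,"jaw":1},
    {"tx":0,"ty":0,"tz":-1.5,"roll":0,"jaw":1},
    {"tx":0,"ty":0,"tz":0,"roll":0,"jaw":1},
    {"tx":0,"ty":0,"tz":0,"roll":0,"jaw":1},
  ],
)

```text
clock: 14.92
tool_pos: [567.5, -243.4, 95.3]
tool_rot: [1.08, 1.571, -0.503]
wrist_force: [0.4, -0.5, -4.3]
finger_gap: 9.7
```

```bash
python3 st.py
```

```text
15.025 pos [ 567.53 -243.36   95.34] [0.01 0.01 0.03] F [ 0.47 -0.37 -3.74] M [-0.002 -0.    -0.005] yaw -0.71 gap 9.622961120314457
```

Call:
arm_command(
  rows=[
    {"tx":0,"ty":0,"tz":-1,"roll":0,"jaw":1},
    {"tx":0,"ty":0,"tz":-1,"roll":0,"jaw":1},
    {"tx":0,"ty":0,"tz":-1,"roll":0,"jaw":1},
    {"tx":0,"ty":0,"tz":-1,"roll":0,"jaw":1},
    {"tx":0,"ty":0,"tz":0,"roll":0,"jaw":1},
    {"tx":0,"ty":0,"tz":0,"roll":0,"jaw":1},
  ],
)

```text
clock: 15.78
tool_pos: [567.5, -243.3, 91.3]
tool_rot: [0.815, 1.571, -0.769]
wrist_force: [0.2, 0.2, -4.5]
finger_gap: 9.7
```

```bash
python3 st.py
```

```text
15.875 pos [ 567.52 -243.34   91.29] [0.01 0.01 0.01] F [-0.08  0.18 -3.92] M [ 0.005 -0.    -0.009] yaw -0.71 gap 9.678653047658665
```

Call:
arm_command(
  rows=[
    {"tx":0,"ty":0,"tz":-1,"roll":0,"jaw":1},
    {"tx":0,"ty":0,"tz":-1,"roll":0,"jaw":1},
    {"tx":0,"ty":0,"tz":0,"roll":0,"jaw":1},
    {"tx":0,"ty":0,"tz":0,"roll":0,"jaw":1},
  ],
)

```text
clock: 16.38
tool_pos: [567.6, -243.4, 90.0]
tool_rot: [1.05, 1.57, -0.534]
wrist_force: [-2.3, 3.0, 2.6]
finger_gap: 9.9
```

```bash
python3 st.py
```

```text
16.475 pos [ 567.61 -243.39   89.89] [0.02 0.01 0.07] F [-2.5   1.91  2.17] M [ 0.228  0.472 -0.008] yaw -0.71 gap 9.84838731338963
```

Call:
arm_command(
  rows=[
    {"tx":0,"ty":0,"tz":-0.7,"roll":0,"jaw":1},
    {"tx":0,"ty":0,"tz":-0.7,"roll":0,"jaw":1},
    {"tx":0,"ty":0,"tz":-0.6,"roll":0,"jaw":1},
    {"tx":0,"ty":0,"tz":0,"roll":0,"jaw":1},
    {"tx":0,"ty":0,"tz":0,"roll":0,"jaw":1},
  ],
)

```text
clock: 17.1
tool_pos: [567.6, -243.4, 87.4]
tool_rot: [1.283, 1.57, -0.301]
wrist_force: [-2.2, 1.0, 4.5]
finger_gap: 9.7
```

```bash
python3 st.py
```

```text
17.2 pos [ 567.61 -243.4    87.4 ] [0.02 0.01 0.01] F [-2.37  1.22  4.47] M [ 0.269  0.464 -0.022] yaw -0.72 gap 9.823395497271209
```

Call:
arm_command(
  rows=[
    {"tx":0,"ty":0,"tz":-0.6,"roll":0,"jaw":1},
    {"tx":0,"ty":0,"tz":-0.6,"roll":0,"jaw":1},
    {"tx":0,"ty":0,"tz":-0.6,"roll":0,"jaw":1},
    {"tx":0,"ty":0,"tz":0,"roll":0,"jaw":1},
    {"tx":0,"ty":0,"tz":0,"roll":0,"jaw":1},
  ],
)

```text
clock: 17.82
tool_pos: [567.6, -243.4, 85.6]
tool_rot: [1.106, 1.57, -0.477]
wrist_force: [-3.1, 2.4, 3.9]
finger_gap: 9.9
```

```bash
python3 st.py
```

```text
17.925 pos [ 567.62 -243.4    85.62] [0.01 0.01 0.01] F [-2.33  1.27  5.26] M [ 0.275  0.451 -0.014] yaw -0.71 gap 9.79403223561403
```

Call:
arm_command(
  rows=[
    {"tx":0,"ty":0,"tz":-0.5,"roll":0,"jaw":1},
    {"tx":0,"ty":0,"tz":-0.5,"roll":0,"jaw":1},
    {"tx":0,"ty":0,"tz":0,"roll":0,"jaw":1},
    {"tx":0,"ty":0,"tz":0,"roll":0,"jaw":1},
  ],
)

```text
clock: 18.42
tool_pos: [567.6, -243.4, 84.8]
tool_rot: [1.092, 1.57, -0.492]
wrist_force: [-3.0, 1.9, 5.5]
finger_gap: 10.2
```

```bash
python3 st.py
```

```text
18.525 pos [ 567.62 -243.4    84.79] [0.   0.01 0.01] F [-2.55  1.67  5.38] M [ 0.286  0.526 -0.014] yaw -0.71 gap 9.975201384703215
```

```bash
python3 -c "
from tip import *
wshot('w9')
big('w9','c13',[(293,91,20),(293,379,25)],alpha=1.3)
p,d=imaging.read_camera('side');cv2.imwrite('pics/s3.png',cv2.resize(p[80:190,220:350,::-1],None,fx=5,fy=5,interpolation=cv2.INTER_CUBIC))"
```

```text
[[ 1.0000e+00 -1.0000e-02 -0.0000e+00  5.6829e+02]
 [-1.0000e-02 -9.5000e-01 -3.1000e-01 -1.6416e+02]
 [ 0.0000e+00  3.1000e-01 -9.5000e-01  2.3775e+02]
 [ 0.0000e+00  0.0000e+00  0.0000e+00  1.0000e+00]]
```

View pics/w9.png

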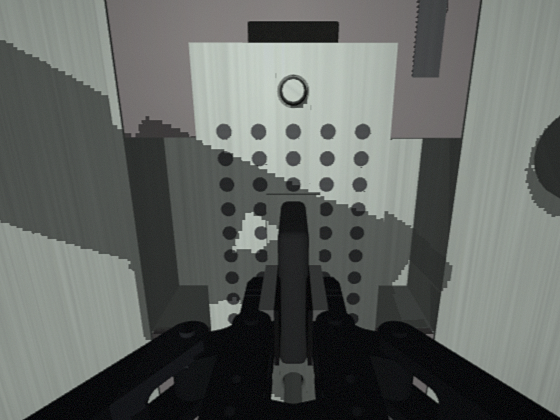

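View pics/c13.png

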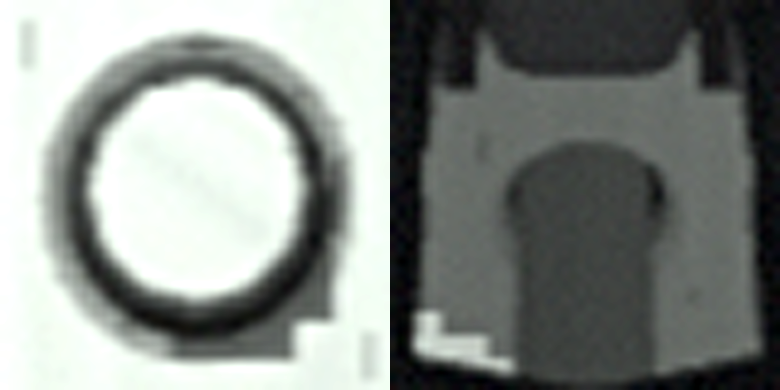

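View pics/s3.png

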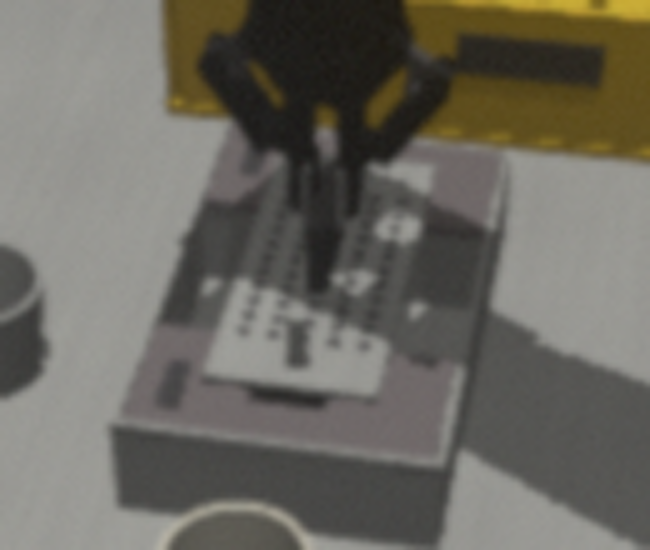

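Call:
arm_command(
  rows=[
    {"tx":0,"ty":0,"tz":-0.5,"roll":0,"jaw":1},
    {"tx":0,"ty":0,"tz":-0.5,"roll":0,"jaw":1},
    {"tx":0,"ty":0,"tz":0,"roll":0,"jaw":1},
    {"tx":0,"ty":0,"tz":0,"roll":0,"jaw":1},
  ],
)

```text
clock: 19.12
tool_pos: [567.6, -243.4, 83.9]
tool_rot: [1.159, 1.57, -0.424]
wrist_force: [-3.8, 1.4, 7.0]
finger_gap: 9.9
```

```bash
python3 st.py
```

```text
19.225 pos [ 567.65 -243.39   83.94] [0.02 0.01 0.02] F [-3.54  2.22  6.47] M [ 0.317  0.586 -0.019] yaw -0.71 gap 9.895201259197842
```

Call:
arm_command(
  rows=[
    {"tx":0,"ty":0,"tz":-0.4,"roll":0,"jaw":1},
    {"tx":0,"ty":0,"tz":-0.3,"roll":0,"jaw":1},
    {"tx":0,"ty":0,"tz":0,"roll":0,"jaw":1},
    {"tx":0,"ty":0,"tz":0,"roll":0,"jaw":1},
  ],
)

```text
clock: 19.73
tool_pos: [567.6, -243.4, 83.6]
tool_rot: [1.038, 1.571, -0.545]
wrist_force: [-4.6, 2.5, 8.3]
finger_gap: 9.7
```

```bash
python3 st.py
```

```text
19.825 pos [ 567.64 -243.4    83.6 ] [0.01 0.01 0.03] F [-4.53  2.54  8.21] M [0.415 0.701 0.002] yaw -0.71 gap 9.913434634438737
```

Call:
arm_command(
  rows=[
    {"tx":-0.2,"ty":0.1,"tz":-0.4,"roll":0,"jaw":1},
    {"tx":0,"ty":0,"tz":-0.3,"roll":0,"jaw":1},
    {"tx":0,"ty":0,"tz":0,"roll":0,"jaw":1},
    {"tx":0,"ty":0,"tz":0,"roll":0,"jaw":1},
  ],
)

```text
clock: 20.32
tool_pos: [567.6, -243.4, 83.4]
tool_rot: [1.098, 1.57, -0.486]
wrist_force: [-3.5, 2.6, 10.3]
finger_gap: 9.5
```

```bash
python3 st.py
```

```text
20.425 pos [ 567.65 -243.42   83.4 ] [0.01 0.02 0.01] F [-4.08  2.47  9.81] M [0.431 0.803 0.001] yaw -0.71 gap 9.663696798417599
```

Call:
arm_command(
  rows=[
    {"tx":0,"ty":0,"tz":-0.4,"roll":0,"jaw":1},
    {"tx":0,"ty":0,"tz":-0.4,"roll":0,"jaw":1},
    {"tx":0,"ty":0,"tz":-0.4,"roll":0,"jaw":1},
    {"tx":0,"ty":0,"tz":0,"roll":0,"jaw":1},
    {"tx":0,"ty":0,"tz":0,"roll":0,"jaw":1},
  ],
)

```text
clock: 21.05
tool_pos: [567.7, -243.4, 82.9]
tool_rot: [1.071, 1.57, -0.512]
wrist_force: [-5.6, 4.0, 12.7]
finger_gap: 9.8
```

```bash
python3 st.py
```

```text
21.15 pos [ 567.67 -243.41   82.88] [0.   0.01 0.01] F [-6.32  3.57 12.81] M [ 0.561  1.075 -0.014] yaw -0.71 gap 9.77439719139831
```

Call:
arm_command(
  rows=[
    {"tx":0,"ty":0,"tz":0.5,"roll":0,"jaw":1},
    {"tx":0,"ty":0,"tz":0.5,"roll":0,"jaw":1},
    {"tx":0,"ty":0,"tz":0.5,"roll":0,"jaw":1},
    {"tx":0,"ty":0,"tz":0.5,"roll":0,"jaw":1},
    {"tx":0,"ty":0,"tz":0,"roll":0,"jaw":1},
    {"tx":0,"ty":0,"tz":0,"roll":0,"jaw":1},
  ],
)

```text
clock: 21.9
tool_pos: [567.6, -243.4, 82.9]
tool_rot: [1.149, 1.57, -0.434]
wrist_force: [-0.1, 1.1, 4.0]
finger_gap: 9.6
```

```bash
python3 st.py
```

```text
22.0 pos [ 567.62 -243.41   82.9 ] [0.01 0.   0.  ] F [-0.4   1.01  3.53] M [ 0.071  0.026 -0.021] yaw -0.72 gap 9.9381413502511
```

Call:
arm_command(
  rows=[
    {"tx":0,"ty":0,"tz":0.4,"roll":0,"jaw":1},
    {"tx":0,"ty":0,"tz":0.3,"roll":0,"jaw":1},
    {"tx":0,"ty":0,"tz":0,"roll":0,"jaw":1},
  ],
)

```text
clock: 22.38
tool_pos: [567.4, -243.4, 83.3]
tool_rot: [1.095, 1.57, -0.488]
wrist_force: [1.8, -0.6, -0.8]
finger_gap: 9.8
```

```bash
python3 st.py
```

```text
22.475 pos [ 567.38 -243.32   83.3 ] [0.04 0.03 0.02] F [ 2.18 -1.16 -0.97] M [-0.153 -0.414  0.016] yaw -0.72 gap 9.898373497832747
```

Call:
arm_command(
  rows=[
    {"tx":0,"ty":0,"tz":0,"roll":0,"jaw":0.8},
    {"tx":0,"ty":0,"tz":0,"roll":0,"jaw":0.5},
    {"tx":0,"ty":0,"tz":0,"roll":0,"jaw":0},
    {"tx":0,"ty":0,"tz":0,"roll":0,"jaw":0},
    {"tx":0,"ty":0,"tz":0,"roll":0,"jaw":0},
    {"tx":0,"ty":0,"tz":0,"roll":0,"jaw":0},
    {"tx":0,"ty":0,"tz":0,"roll":0,"jaw":0},
  ],
)

```text
clock: 23.35
tool_pos: [567.3, -243.2, 83.5]
tool_rot: [-1.347, 1.571, -2.93]
wrist_force: [-0.1, 1.0, -0.1]
finger_gap: 85.2
```

```bash
python3 st.py; python3 -c "
from tip import *
wshot('w10')"
```

```text
23.45 pos [ 567.27 -243.24   83.55] [0.01 0.   0.01] F [0.31 0.11 0.13] M [0.024 0.007 0.036] yaw -0.71 gap 85.34850667426494
[[ 1.0000e+00 -1.0000e-02 -0.0000e+00  5.6801e+02]
 [-1.0000e-02 -9.5000e-01 -3.1000e-01 -1.6403e+02]
 [ 0.0000e+00  3.1000e-01 -9.5000e-01  2.3654e+02]
 [ 0.0000e+00  0.0000e+00  0.0000e+00  1.0000e+00]]
```

View pics/w10.png

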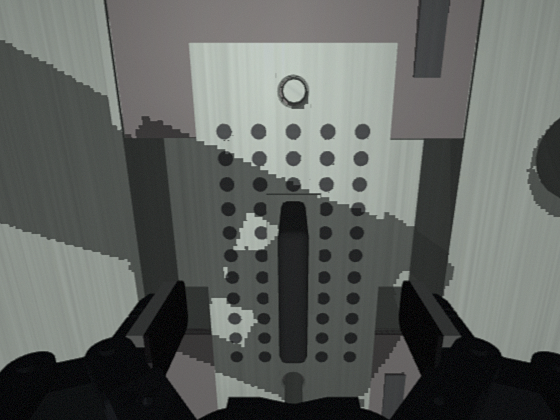

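Call:
arm_command(
  rows=[
    {"tx":0,"ty":0,"tz":8,"roll":0,"jaw":0},
    {"tx":0,"ty":0,"tz":20,"roll":0,"jaw":0},
    {"tx":0,"ty":0,"tz":35,"roll":0,"jaw":0},
    {"tx":0,"ty":0,"tz":45,"roll":0,"jaw":0},
    {"tx":0,"ty":10,"tz":45,"roll":0,"jaw":0},
    {"tx":0,"ty":15,"tz":45,"roll":0,"jaw":0},
    {"tx":0,"ty":10,"tz":25,"roll":0,"jaw":0},
    {"tx":0,"ty":5,"tz":10,"roll":0,"jaw":0},
    {"tx":0,"ty":0,"tz":0,"roll":0,"jaw":0},
  ],
)

```text
clock: 24.62
tool_pos: [567.4, -203.2, 317.6]
tool_rot: [1.087, 1.569, -0.496]
wrist_force: [-0.1, -0.5, -0.5]
finger_gap: 85.1
```

```bash
python3 st.py; python3 -c "
from tip import *
wshot('w11')
p,d=imaging.read_camera('side');q,e=imaging.read_camera('scene')
np.savez('pics/dd.npz',s=d,c=e);cv2.imwrite('pics/side9.png',p[:,:,::-1]);cv2.imwrite('pics/scene9.png',q[:,:,::-1])
a=cv2.resize(p[90:200,225:345,::-1],(600,550),interpolation=cv2.INTER_CUBIC)
cv2.imwrite('pics/s4.png',a);cv2.imwrite('pics/s5.png',cv2.resize(q[240:410,75:285,::-1],None,fx=3.5,fy=3.5,interpolation=cv2.INTER_CUBIC))"
```

```text
24.725 pos [ 567.04 -203.18  316.23] [0.28 0.03 1.05] F [-0.28 -0.09 -0.39] M [ 0.024 -0.008 -0.025] yaw -0.71 gap 85.64258183639802
[[ 1.0000e+00 -1.0000e-02 -0.0000e+00  5.6779e+02]
 [-1.0000e-02 -9.5000e-01 -3.1000e-01 -1.2414e+02]
 [ 0.0000e+00  3.1000e-01 -9.5000e-01  4.6808e+02]
 [ 0.0000e+00  0.0000e+00  0.0000e+00  1.0000e+00]]
```

View pics/w11.png

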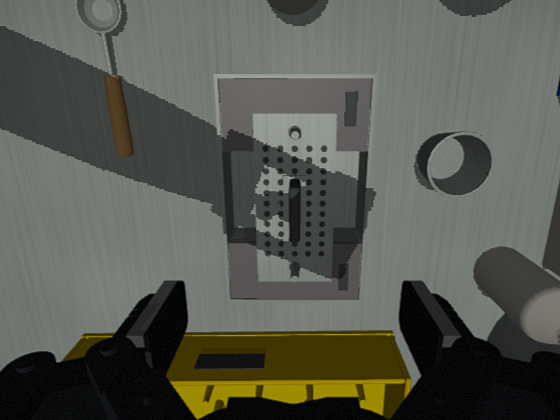

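View pics/s4.png

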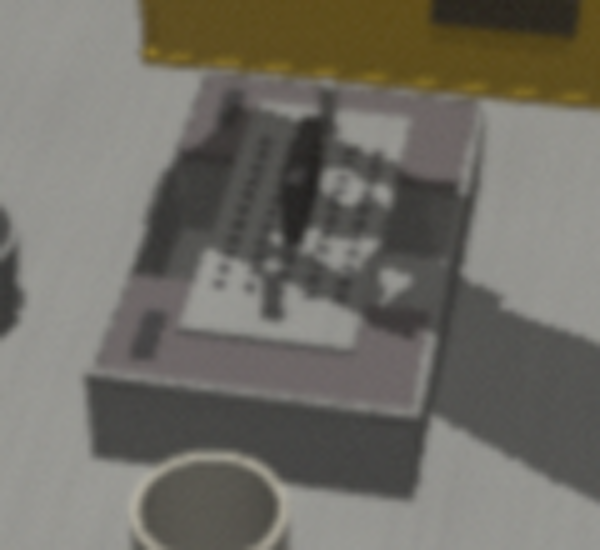

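View pics/s5.png

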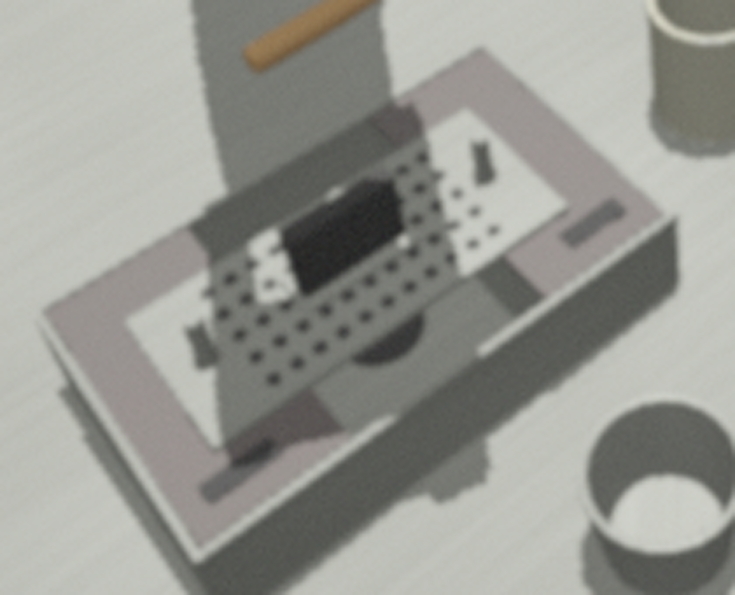

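```bash
python3 -c "
from h import *
a=np.load('pics/w11.npz');d=a['d'];K=a['K'];T=a['T']
v,u=np.mgrid[0:420,0:560];X=np.stack([(u-K[0,2])/K[0,0]*d,(v-K[1,2])/K[1,1]*d,d],-1)@T[:3,:3].T+T[:3,3]
Z=X[...,2]
for n,r in dict(plateA_L=(118,130,257,285),plateA_R=(118,130,305,333),ledgeA_L=(90,140,225,248),ledgeA_R=(120,145,342,366),ledgeA_top=(85,105,240,340),plateB_L=(262,278,262,285),plateB_R=(262,278,303,330),ledgeB_L=(250,290,234,250),ledgeB_R=(268,292,336,356),ledgeB_bot=(286,295,250,340)).items():
  z=Z[r[0]:r[1],r[2]:r[3]];print(n,np.median(z).round(2),z.std().round(2))
"
```

```text
plateA_L 63.04 38.11
plateA_R 63.27 0.8
ledgeA_L 58.97 20.88
ledgeA_R 59.36 23.57
ledgeA_top 59.07 27.39
plateB_L 63.14 29.78
plateB_R 63.35 47.37
ledgeB_L 59.06 0.76
ledgeB_R 59.82 0.93
ledgeB_bot 59.28 20.3
```

The plate top sits 4.0 mm above the ledges at both ends, which is its thickness, so it is flush. I'm handing in.

```bash
python3 -c "
from h import *
print(env.close_job(),env.state()['clock'])"
```

```text
the job is handed in; nothing more can be done
the job is handed in; nothing more can be done
```

The grey screen is hanging on both basin pins, pressed home on the ledges and released, and the job is handed in. It took about 25 s of the 72 s allowed.

- **Finding the pins:** I measured them with the wrist camera at about 4–5 mm along −y from their mark. I then refined the position by sighting pin 1 through the screen's hole just before lowering, and both pins entered with no contact force.
- **Pressing home:** The wrist force readings put the total press on the basin at about 17 N at most, counting roughly 4 N of screen weight. The sideways load reached about 7 N. I took the load off before opening the fingers.
- **Last checks:**
  - The plate top reads 3.5–4.3 mm above the ledges (median depth) at both ends. That matches its 4 mm thickness, so it lies flat within camera noise.
  - Both pins stand up through the holes in the pictures.
  - The gripper is open and about 230 mm clear. No other object looked moved, though I did not re-measure them.
- **One disagreement:** The seats' resistance on the way down was about 9–10 N, lower than the 12 N listed. The 6 N per mm ledge stiffness then showed clearly, and the depth check agreed with home.

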